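# Draw the tabbed die slide from the boot embossing press

### The arm

A 6-joint arm with a two-finger parallel gripper is mounted at the origin on the work surface. World frame = base frame: x ahead of the robot, y to its left, z up, the work surface at z = 0. Lengths are in m, angles in rad, forces in N, time in s.
With the tool pointing down it reaches from about 0.225 to 0.725 m from the base axis. Payload 3.1 kg.
Tool frame: the origin (TCP) lies midway between the tips of the shut fingers; the grasp point (between the pads) lies 19 mm behind it (env.grip_depth is the distance from the TCP to the grasp point, in m); z points along the fingers, y is the line along which they close (so a half turn about z gives the same grasp; the last joint's range is limited). The gripper opens to 85 mm and grips with 20 to 120 N. Pads are 22 mm wide; open, the fingers measure 114 mm over their backs; the gripper's body (76 mm by 85 mm) begins 54 mm behind the grasp point. The pads swing forward as they close: fully open they stand 13 mm farther back than shut.
Start: joints at [1.122, 0.048, 0.099, 1.622, 0, 1.443], TCP at [0.166, 0.498, 0.231] pointing down, gripper open.
Joint ranges: [-2.91, 2.91], [-0.99, 1.94], [-1.21, 1.42], [-2.12, 2.29], [-1.49, 1.47], [-3.14, 3.14]. Speed limits (rad/s): [2.79, 2.79, 3.14, 3.14, 3.14, 3.14].

### API

Orientations are given as a unit quaternion [x, y, z, w].
In Python, from bench import env, capture gives the robot as it stands.
- The arm moves only by the shell command python3 -m jog 'ROWS' [FORCE]. ROWS is text: rows parted by semicolons, each of 7 numbers parted by spaces: the shift along the tool's x, y, z in cm, then the turn, a rotation vector about the tool's x, y, z in rad, then the finger opening in cm, from 0 to 8.54. A call has 1 to 20 rows; each row is the pose to reach, as a shift and turn from the pose commanded when the call began, along the tool's axes at that moment; what a row does not reach only later rows make up. A row lasts 1/8 s, in which the tool goes at most 62.5 mm and 10.7 degrees, less where a joint would pass 70% of its speed; a pose out of reach is approached as far as the arm can. A call with a gripper value outside its range is refused whole. The fingers move at their own pace and stop on an object; FORCE is the grip in N (left out, the last holds). Time passes only in rows, so rows that repeat a pose let the fingers close. It gives the time, the measured TCP pose, the force, the opening and the grip force at its end, in the units of the state.
- env.sense(): the state, without advancing time (a new reading comes with each control period).
- capture(name): name is "side" or "top"; returns a dict with "color" (400x640x3 uint8, red, green, blue), "K" (3x3 intrinsics, pixels), "extrinsics" (4x4, takes a point from world to camera coordinates). Camera axes: x right, y down, z forward; pixel columns grow to the right and rows downward; lengths in m; the calibration is good to about 2 mm. A picture is of the moment at which its call begins. There is no depth.
- env.hand_in(): hands the job in; it is judged then, once.
The state is a dict: "time": time; "q": joint angles; "qvel": joint speeds; "tau": joint torques, N m; "ee_pos": TCP position; "tool_rot": TCP orientation; "force": force on the tool from outside, world axes, zero at the start; "ft_torque": the same for the moment, N m; "width": finger opening in m; "gripper_force": force on a finger pad.
Only numpy, scipy, OpenCV 4.12 (cv2) and the standard library are available. Lean on these libraries where they do the work, as an engineer would, in place of code of your own. Each camera call takes 0.05 s, during which the arm holds its last target. There are 200 camera calls.

### The job

Draw the die slide with the flat upright tab straight out of its channel in the embossing press, keeping it level, and lay it flat in the middle of the leather pad; set it down rather than dropping it. Leave the other slide, the one with the round knob, in place.

Things in the scene. Friction and masses are not known exactly. Their poses are not given: they have to be found in the camera images.
- tab_slide: Die slide to draw out (mm): aluminium plate 160 long (x) x 44 wide x 10 thick, 0.18 kg, with an upright steel tab 8 thick (x) x 40 wide (y), top 55 above the underside, centred 68 from the plate's centre towards -x. Origin: centre of the underside; z up. Starts loose and level in either channel of the press, x axis along the press's x, the tab end out in front; it comes out towards -x.
- knob_slide: The other die slide, to stay in place in the other channel: the same plate, but with a round steel knob (24 mm across, top 55 mm above the underside) in place of the tab. Origin and axes as for the tab slide.
- press: Grey press, fixed (mm); origin on the bench, x along its channels, front at -x. Channels centred at y = +50 and -50, 47.5 wide, 12.5 high, bed top at z = 12; roofed (top z = 34.5) from x = -40 to 60, bare bed on to x = -100. Slide centres start at x = -70 to -45; clear of the roof beyond x = -120. Columns, crosshead and T-handle at x = 5 to 55, y within 90, up to z = 190.
- pad: Fixed leather-covered board on the bench, 200 (x) x 220 (y) x 10 mm thick, empty. Origin: centre of its underside, at bench height; z up.
Mind the look-alikes: they are no part of the job. What is shaped like the tab_slide but green or orange is not meant.

How it is judged:
By the outcome, as a careful person would: the job done as asked, in the order asked, and still so for the second after the job is handed in, with the robot touching nothing.
It also fails if it takes over 42 s, if anything falls off the work surface, if the arm or the gripper's body presses on something with over 40 N, if the wrist force passes 120 N, or if a joint passes its speed limit or range.

## Working session

There is one attempt and no reset: what is moved stays moved. The work goes in short steps, Python scripts to look and compute and a shell command to move; the robot and the scene stay as the last step left them, time stands still between calls to the robot, and variables do not carry over. Pictures are saved under pics/ and viewed, at most 10 in all, crops included, and the job is handed in when it is done.

```bash
mkdir -p pics; ls; cat > h.py <<'E'
import numpy as np,cv2
from bench import env,capture
def shot(n,f):
    d=capture(n);cv2.imwrite('pics/'+f,d['color'][:,:,::-1]);np.savez('pics/'+f+'.npz',K=d['K'],E=d['extrinsics'],c=d['color']);return d
def ray(f,uv,z):
    d=np.load('pics/'+f+'.npz');K,E=d['K'],d['E'];R=E[:3,:3];c=-R.T@E[:3,3]
    r=R.T@np.linalg.inv(K)@np.array([uv[0],uv[1],1.]);return c+r*(z-c[2])/r[2]
def proj(f,p):
    d=np.load('pics/'+f+'.npz');q=d['K']@(d['E'][:3,:3]@np.array(p)+d['E'][:3,3]);return q[:2]/q[2]
def crop(f,g,x,y,w,h,s):
    c=np.load('pics/'+f+'.npz')['c'][y:y+h,x:x+w,::-1];cv2.imwrite('pics/'+g,cv2.resize(c,None,fx=s,fy=s,interpolation=cv2.INTER_CUBIC))
E
python3 - <<'E'
from h import *
for n in('top','side'):
    d=shot(n,n+'0.png');E=d['extrinsics'];print(n,-E[:3,:3].T@E[:3,3],E[:3,:3].round(2).tolist(),d['K'][0,0])
s=env.sense();print(s['ee_pos'],s['tool_rot'],s['force'],s['width'],s['time'])
E
```

```text
pics
top [0.38652534 0.0887233  0.8817786 ] [[0.03, -1.0, 0.02], [-0.99, -0.03, -0.14], [0.14, -0.01, -0.99]] 378.22431776911566
side [1.20383688 0.25364437 0.78918521] [[-0.28, 0.96, 0.02], [0.68, 0.21, -0.71], [-0.68, -0.19, -0.71]] 437.0220048701831
[0.16531772 0.49769981 0.23023476] [ 1.59727371e-01  9.87160588e-01 -1.02089615e-03 -3.12812653e-04] [ 0.20906459 -0.04413734  0.14973281] 0.0853074361044764 0.1
```

View pics/top0.png

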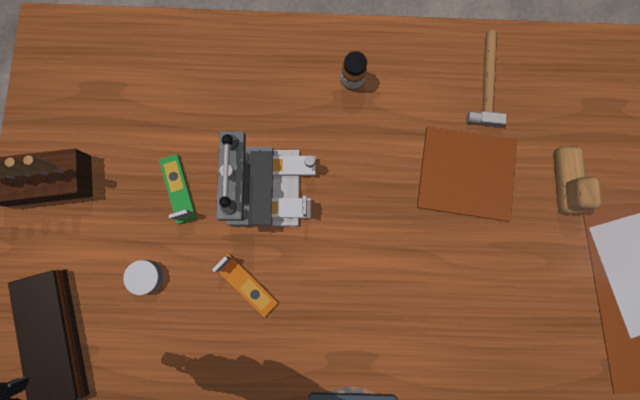

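View pics/side0.png

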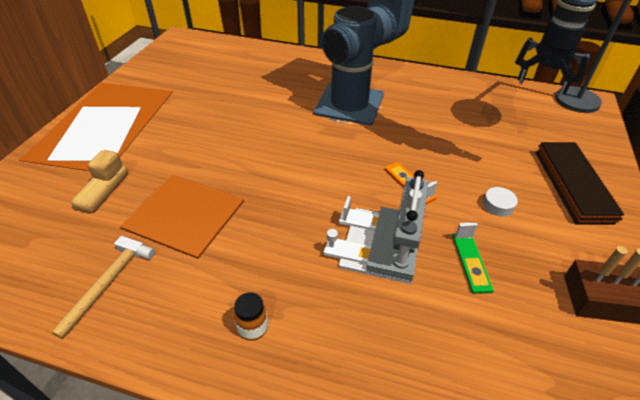

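Top view: the press is at (260,185) with its front facing image right (world -y). The white slide with the flat tab is in the lower channel, tab at (306,207). The knob slide is at (310,162). The empty leather pad is centred at (468,173).

Look-alikes: green (178,190), orange (247,285), knob slide (295,165), and a mat with paper at (620,260), which isn't the pad. My choice is the white slide with its tab at (306,207), which I'll check in a close crop.

```bash
python3 - <<'E'
from h import *
crop('top0.png','a.png',210,120,120,120,5);crop('side0.png','b.png',310,165,130,120,5)
E
```

```text
(no output)
```

View pics/a.png

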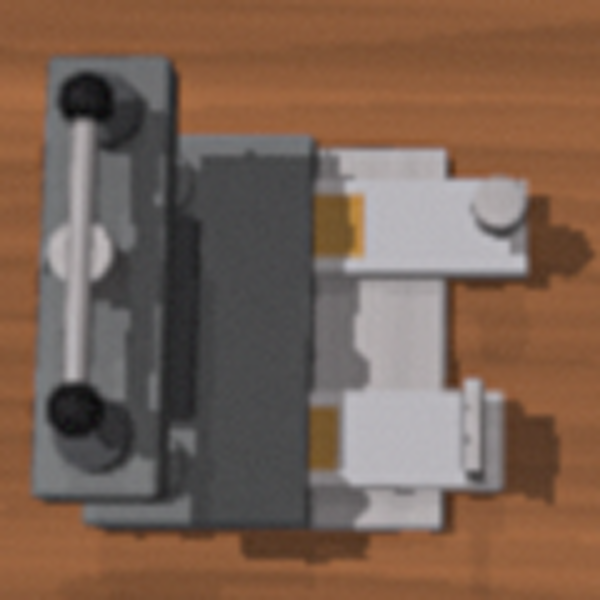

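View pics/b.png

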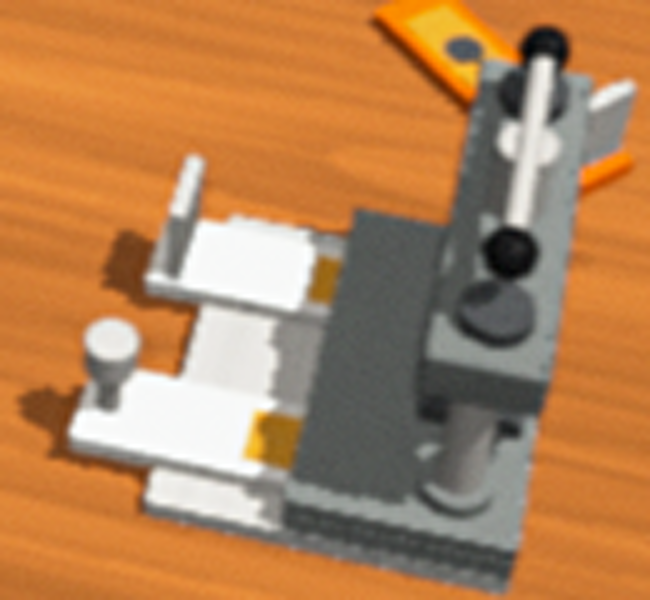

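The crops confirm the flat upright tab on the white slide: plate front edge at crop (503,392)–(500,490), tab top at about (474,380)–(477,478). The knob slide is the upper one, at (500,205).

```bash
python3 - <<'E'
from h import *
T=lambda x,y:((x+.5)/5-.5+210,(y+.5)/5-.5+120)
S=lambda x,y:((x+.5)/5-.5+310,(y+.5)/5-.5+165)
for l,p,z in[('front far',(504,391),.022),('front near',(502,490),.022),('plate far l',(345,391),.022),('plate near l',(345,487),.022),('tabtop far',(475,379),.067),('tabtop near',(478,479),.067),('bed far',(446,150),.012),('bed near',(443,529),.012),('roof far',(315,137),.0345),('roof near',(307,527),.0345),('knob',(500,205),.067),('knobfront far',(527,180),.022),('knobfront near',(527,274),.022)]:
    print(l,ray('top0.png',T(*p),z).round(4))
for l,p,z in[('S front near robot/far?',(147,287),.022),('S tabtop l',(160,270),.022),('S tabtop1',(197,160),.067),('S tabtop2',(180,205),.067),('S knobfront',(70,440),.022)]:
    print(l,ray('side0.png',S(*p),z).round(4))
for p in[(426,127),(517,138),(511,220),(419,208)]:print('pad',ray('top0.png',p,.01).round(4))
for p in[(176,177),(243,202),(197,254),(121,217)]:print('padS',ray('side0.png',p,.01).round(4))
from scipy.spatial.transform import Rotation as R
s=env.sense();print(R.from_quat(s['tool_rot']).as_matrix().round(3))
E
```

```text
front far [0.5229 0.1043 0.022 ]
front near [0.4771 0.1037 0.022 ]
plate far l [0.5207 0.1773 0.022 ]
plate near l [0.4764 0.1753 0.022 ]
tabtop far [0.5207 0.1163 0.067 ]
tabtop near [0.4769 0.1135 0.067 ]
bed far [0.6392 0.1356 0.012 ]
bed near [0.4593 0.1304 0.012 ]
roof far [0.6369 0.195  0.0345]
roof near [0.4566 0.1903 0.0345]
knob [0.5989 0.1079 0.067 ]
knobfront far [0.6231 0.0967 0.022 ]
knobfront near [0.5782 0.0954 0.022 ]
S front near robot/far? [0.5292 0.1069 0.022 ]
S tabtop l [0.5169 0.1101 0.022 ]
S tabtop1 [0.4844 0.1174 0.067 ]
S tabtop2 [0.5153 0.117  0.067 ]
S knobfront [0.627  0.0978 0.022 ]
pad [ 0.7059 -0.1682  0.01  ]
pad [ 0.6857 -0.3879  0.01  ]
pad [ 0.4867 -0.3649  0.01  ]
pad [ 0.5085 -0.1497  0.01  ]
padS [ 0.4921 -0.3461  0.01  ]
padS [ 0.5248 -0.1412  0.01  ]
padS [ 0.7045 -0.1728  0.01  ]
padS [ 0.6577 -0.3987  0.01  ]
[[-0.949  0.315 -0.001]
 [ 0.315  0.949 -0.002]
 [ 0.    -0.002 -1.   ]]
```

```bash
python3 -m jog '-43.8 -25.7 0 0 0 -0.347 8.5;-43.8 -25.7 0 0 0 -0.347 8.5;-43.8 -25.7 0 0 0 -0.347 8.5;-43.8 -25.7 0 0 0 -0.347 8.5;-43.8 -25.7 0 0 0 -0.347 8.5;-43.8 -25.7 0 0 0 -0.347 8.5;-43.8 -25.7 0 0 0 -0.347 8.5;-43.8 -25.7 0 0 0 -0.347 8.5;-43.8 -25.7 0 0 0 -0.347 8.5;-43.8 -25.7 0 0 0 -0.347 8.5;-43.8 -25.7 0 0 0 -0.347 8.5;-43.8 -25.7 4 0 0 -0.347 8.5;-43.8 -25.7 9 0 0 -0.347 8.5;-43.8 -25.7 13 0 0 -0.347 8.5;-43.8 -25.7 13 0 0 -0.347 8.5;-43.8 -25.7 13 0 0 -0.347 8.5'
python3 - <<'E'
from h import *
from scipy.spatial.transform import Rotation as R
shot('side','side1.png');shot('top','top1.png')
crop('side1.png','c.png',290,120,150,140,4)
s=env.sense();print(s['ee_pos'],R.from_quat(s['tool_rot']).as_matrix().round(3))
E
```

```text
time: 2.1
ee_pos: [0.5007, 0.1173, 0.1033]
tool_rot: [-0.014, 1.0, 0.0, 0.001]
force: [0.6, 0.8, 0.2]
width: 0.085
gripper_force: 0.0
[0.50196934 0.11693505 0.10438005] [[-1.    -0.027  0.005]
 [-0.027  1.     0.001]
 [-0.005  0.    -1.   ]]
```

View pics/c.png

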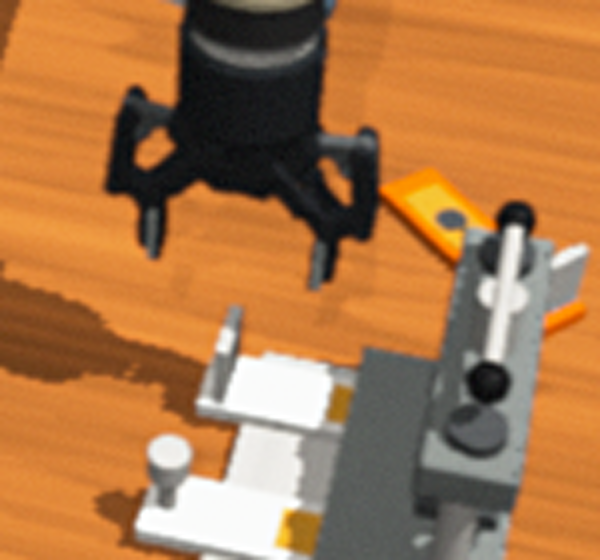

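The crop shows the open fingers above and straddling the tab at (225,350), front and back, with a clear way down.

```bash
python3 -m jog '0 -0.1 4 0 0 0 8.5;0 -0.1 7 0 0 0 8.5;0 -0.1 7 0 0 0 8.5;0 -0.1 7 0 0 0 6;0 -0.1 7 0 0 0 4;0 -0.1 7 0 0 0 2.5;0 -0.1 7 0 0 0 1.5;0 -0.1 7 0 0 0 0.4;0 -0.1 7 0 0 0 0.4;0 -0.1 7 0 0 0 0.4;0 -0.1 7 0 0 0 0.4' 60
```

```text
time: 3.58
ee_pos: [0.5006, 0.1153, 0.0318]
tool_rot: [-0.013, 1.0, 0.0, 0.0]
force: [-0.4, 0.5, 5.1]
width: 0.0073
gripper_force: 59.4
```

```bash
python3 -m jog '0 0 -0.05 0 0 0 0.4;0 -0.5 -0.08 0 0 0 0.4;0 -1 -0.08 0 0 0 0.4;0 -2 -0.08 0 0 0 0.4;0 -2 -0.08 0 0 0 0.4' 80; python3 -m jog '0 0 0 0 0 0 0.4' 80
```

```text
time: 4.2
ee_pos: [0.5004, 0.0937, 0.032]
tool_rot: [-0.012, 1.0, -0.001, -0.0]
force: [-0.2, -0.7, 2.8]
width: 0.0068
gripper_force: 78.2
time: 4.32
ee_pos: [0.5004, 0.0938, 0.0319]
tool_rot: [-0.013, 1.0, -0.001, -0.0]
force: [-0.5, -1.8, 1.3]
width: 0.0071
gripper_force: 78.1
```

```bash
python3 -m jog '0 -1 0 0 0 0 0.4;0 -2.2 0 0 0 0 0.4;0 -3.6 0 0 0 0 0.4;0 -5 0 0 0 0 0.4;0 -6.4 0 0 0 0 0.4;0 -7.5 0 0 0 0 0.4;0 -8 0 0 0 0 0.4;0 -8 0 0 0 0 0.4' 80
python3 - <<'E'
from h import *
shot('side','side2.png');crop('side2.png','d.png',230,120,200,150,4)
E
```

```text
time: 5.32
ee_pos: [0.5027, 0.0146, 0.032]
tool_rot: [-0.013, 1.0, -0.0, -0.0]
force: [-0.8, 0.4, -1.1]
width: 0.007
gripper_force: 77.8
```

View pics/d.png

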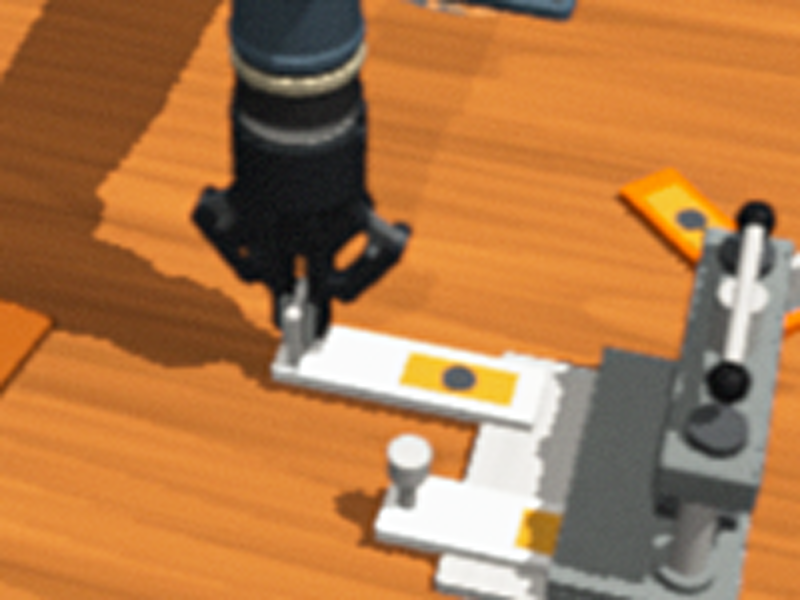

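The slide is fully out, with its rear end at crop (540,400) clear of the roof. It's level, and the knob slide is unmoved. Next I lift and carry.

```bash
python3 -m jog '0 0 -0.5 0 0 0 0.4;0 0 -1.5 0 0 0 0.4;0 0 -3 0 0 0 0.4;0 -1 -4 0 0 0 0.4;0 -3 -4 0 0 0 0.4;0 -6 -4 0 0 0 0.4;0 -9 -4 0 0 0 0.4;-0.8 -12 -4 0 0 0.02 0.4;-1.6 -15 -4 0 0 0.04 0.4;-2.6 -18 -4 0 0 0.06 0.4;-3.6 -21 -4 0 0 0.08 0.4;-4.6 -24 -4 0 0 0.1 0.4;-5.6 -27 -4 0 0 0.119 0.4;-6.6 -30 -4 0 0 0.119 0.4;-7.2 -32.5 -4 0 0 0.119 0.4;-7.6 -34 -4 0 0 0.119 0.4;-7.8 -35.1 -4 0 0 0.119 0.4;-7.8 -35.1 -4 0 0 0.119 0.4;-7.8 -35.1 -4 0 0 0.119 0.4' 80
python3 - <<'E'
from h import *
from scipy.spatial.transform import Rotation as R
shot('side','side3.png');shot('top','top3.png')
a=cv2.imread('pics/side3.png')[120:300,90:330];b=cv2.imread('pics/top3.png')[100:250,390:540]
cv2.imwrite('pics/e.png',np.hstack([cv2.resize(a,(480,360)),cv2.resize(b,(320,320))[:320] if 0 else cv2.resize(b,(360,360))][:2])[:, :800])
cv2.imwrite('pics/e.png',np.vstack([cv2.imread('pics/e.png')]))
s=env.sense();print(s['ee_pos'],R.from_quat(s['tool_rot']).as_matrix().round(3),s['force'],s['ft_torque'],cv2.imread('pics/e.png').shape)
E
```

```text
time: 7.75
ee_pos: [0.5898, -0.3331, 0.0722]
tool_rot: [0.046, 0.999, 0.0, -0.0]
force: [-0.7, 1.2, -1.4]
width: 0.0069
gripper_force: 78.0
[ 0.58986706 -0.33280518  0.07219467] [[-0.996  0.092 -0.   ]
 [ 0.092  0.996  0.   ]
 [ 0.     0.    -1.   ]] [ 0.50301047  0.78369387 -1.28212001] [-0.09323774 -0.02395161  0.03950199] (360, 800, 3)
```

View pics/e.png

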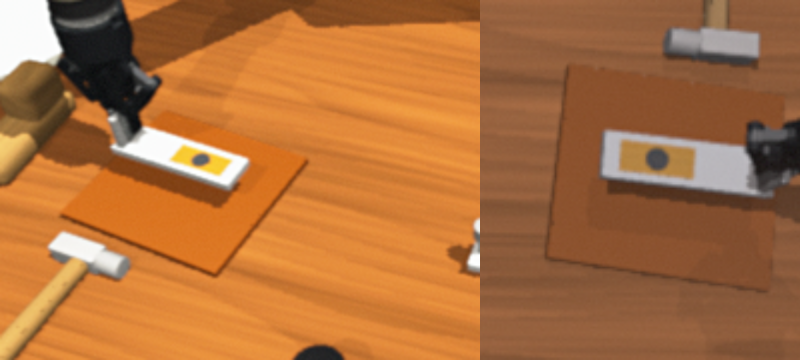

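The slide hangs level over the pad, parallel to its long side (rear corners in the top crop at (605,130) and (600,182)). I'll check the centring.

```bash
python3 - <<'E'
from h import *
k=150/360
P=lambda x,y:(390+(x-480)*k-.3,100+y*k-.3)
a=ray('top3.png',P(605,130),.062);b=ray('top3.png',P(600,182),.062);print(a,b)
d=np.array([-.092,-.9957]);c=((a+b)/2)[:2]+.08*d;print('centre rear',c,'tcp',np.array([.5898,-.333])-.068*d)
k2=.5
Q=lambda x,y:(90+x*k2-.25,120+y*k2-.25)
a=ray('side3.png',Q(249,156),.062);b=ray('side3.png',Q(236,182),.062);print(a,b,((a+b)/2)[:2]+.08*d)
E
```

```text
[ 0.62528852 -0.18773382  0.062     ] [ 0.57547316 -0.1822516   0.062     ]
centre rear [ 0.59302084 -0.26464871] tcp [ 0.596056  -0.2652924]
[ 0.57722785 -0.18457058  0.062     ] [ 0.61960192 -0.17981712  0.062     ] [ 0.59105489 -0.26184985]
```

```bash
python3 -m jog '0 0 1 0 0 0 0.4;0 0 2 0 0 0 0.4;0 0 3 0 0 0 0.4;0 0 3.5 0 0 0 0.4;0 0 3.8 0 0 0 0.4;0 0 3.8 0 0 0 0.4'
```

```text
time: 8.6
ee_pos: [0.5899, -0.3336, 0.0339]
tool_rot: [0.046, 0.999, 0.0, -0.0]
force: [0.1, -0.3, -1.4]
width: 0.0074
gripper_force: 78.1
```

```bash
python3 -m jog '0 0 0.1 0 0 0 0.4;0 0 0.2 0 0 0 0.4;0 0 0.3 0 0 0 0.4;0 0 0.3 0 0 0 0.4'
```

```text
time: 9.1
ee_pos: [0.5899, -0.3336, 0.031]
tool_rot: [0.046, 0.999, 0.0, -0.0]
force: [0.2, 0.8, -2.4]
width: 0.0067
gripper_force: 78.1
```

```bash
python3 -m jog '0 0 0.05 0 0 0 0.4;0 0 0.1 0 0 0 0.4;0 0 0.1 0 0 0 0.4'; python3 -m jog '0 0 0.05 0 0 0 0.4;0 0 0.05 0 0 0 0.4'
```

```text
time: 9.48
ee_pos: [0.59, -0.3336, 0.0301]
tool_rot: [0.046, 0.999, -0.0, 0.0]
force: [-0.1, -0.0, -1.6]
width: 0.0071
gripper_force: 78.1
time: 9.72
ee_pos: [0.59, -0.3337, 0.03]
tool_rot: [0.046, 0.999, -0.0, 0.0]
force: [-1.3, 0.5, 0.7]
width: 0.007
gripper_force: 78.4
```

```bash
python3 -m jog '0 0 0.05 0 0 0 0.4;0 0 0.05 0 0 0 0.4;0 0 0.05 0 0 0 0.4'; python3 -m jog '0 0 0.03 0 0 0 0.4;0 0 0.03 0 0 0 0.4'
```

```text
time: 10.1
ee_pos: [0.59, -0.3336, 0.03]
tool_rot: [0.046, 0.999, -0.0, 0.0]
force: [-2.5, 1.1, 5.3]
width: 0.0068
gripper_force: 79.2
time: 10.35
ee_pos: [0.59, -0.3336, 0.03]
tool_rot: [0.046, 0.999, -0.0, 0.0]
force: [-3.6, 1.9, 6.4]
width: 0.007
gripper_force: 79.4
```

It's in firm contact with the pad at 6 N. Now I release and retreat.

```bash
python3 -m jog '0 0 -0.03 0 0 0 0.4;0 0 -0.03 0 0 0 1.2;0 0 -0.03 0 0 0 2;0 0 -0.03 0 0 0 4;0 0 -0.03 0 0 0 6;0 0 -0.03 0 0 0 6;0 0 -2 0 0 0 6;0 0 -6 0 0 0 6;0 0 -11 0 0 0 6;0 0 -16 0 0 0 6;0 0 -20 0 0 0 6;12 8 -20 0 0 0 6;18 10 -20 0 0 0 6;18 10 -20 0 0 0 6;18 10 -20 0 0 0 6;18 10 -20 0 0 0 6' 20
python3 - <<'E'
from h import *
shot('side','side4.png');shot('top','top4.png')
a=cv2.imread('pics/side4.png')[130:310,90:450];b=cv2.imread('pics/top4.png')[110:235,210:560]
cv2.imwrite('pics/f.png',np.vstack([cv2.resize(a,(620,310)),cv2.resize(b,(784,280))[:, :620] if 0 else cv2.resize(b,(620,221))]))
E
```

```text
time: 12.35
ee_pos: [0.4196, -0.2169, 0.231]
tool_rot: [0.046, 0.999, -0.001, 0.002]
force: [-0.4, -0.3, 0.0]
width: 0.0604
gripper_force: 0.0
```

View pics/f.png

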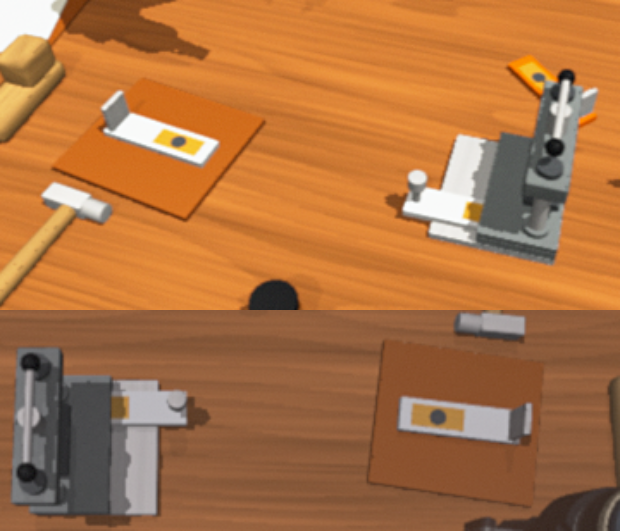

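The slide lies flat on the pad and the knob slide is still in its channel. It may sit a few mm towards the tab end, so I'll check the centring closer up.

```bash
python3 - <<'E'
from h import *
crop('top4.png','g.png',412,120,112,107,5)
a=cv2.imread('pics/g.png')[:, :];b=cv2.resize(cv2.imread('pics/side4.png')[165:260,115:250],None,fx=5,fy=5,interpolation=cv2.INTER_CUBIC)
cv2.imwrite('pics/g.png',a);print(a.shape);cv2.imwrite('pics/i.png',b);print(b.shape)
E
```

```text
(535, 560, 3)
(475, 675, 3)
```

View pics/g.png

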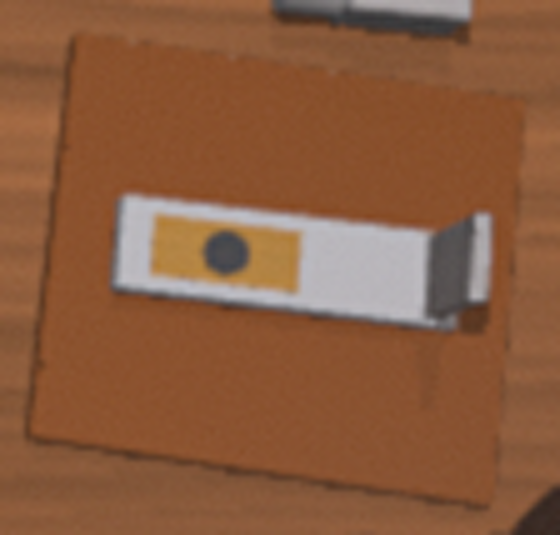

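View pics/i.png

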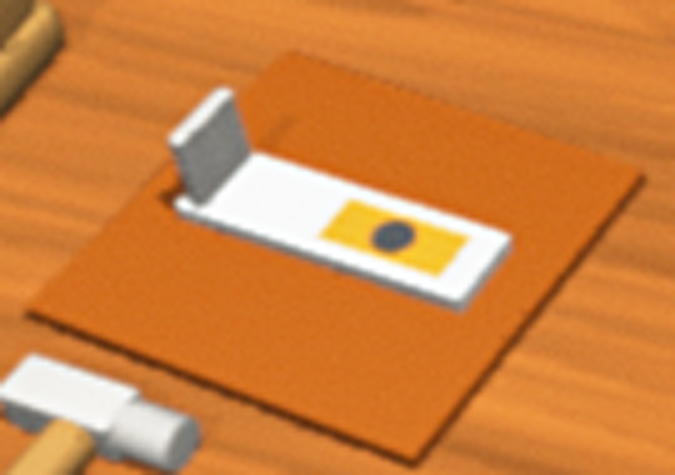

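```bash
python3 - <<'E'
from h import *
T=lambda x,y:((x+.5)/5-.5+412,(y+.5)/5-.5+120)
S=lambda x,y:((x+.5)/5-.5+115,(y+.5)/5-.5+165)
d=np.array([-.092,-.9957])
pt=[ray('top4.png',T(*p),.01)[:2] for p in[(76,36),(525,98),(492,506),(30,438)]]
r=[ray('top4.png',T(*p),.02)[:2] for p in[(122,196),(115,287)]]
ps=[ray('side4.png',S(*p),.01)[:2] for p in[(290,52),(646,178),(414,465),(28,314)]]
q=[ray('side4.png',S(*p),.02)[:2] for p in[(511,239),(464,299)]]
for P,Q in((pt,r),(ps,q)):
    c=np.mean(P,0);s=np.mean(Q,0)+.08*d;print('pad',c,'slide',s,'diff mm',(s-c)*1e3)
E
```

```text
pad [ 0.5960308  -0.26646057] slide [ 0.59583416 -0.26572043] diff mm [-0.19663832  0.74013581]
pad [ 0.60155589 -0.26217303] slide [ 0.5977085  -0.26327308] diff mm [-3.84738388 -1.10005341]
```

The slide lies flat, measuring within about 4 mm of the pad's centre (1 mm in the top view), and the gripper is clear of everything.

```bash
python3 -c "
from bench import env
print(env.hand_in())"
```

```text
the job is handed in; nothing more can be done
None
```

The tab slide was drawn straight out of its channel, set down flat within about 4 mm of the pad's centre with the knob slide left in its channel, and the job was handed in at about 12.5 s; no verdict was returned.

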